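Find the rocking hatch cover and push it open

TASK

One of the four identical hatch covers in the tram floor section on the bench has lost its packing and rocks when you press one of its ends. Find it by pressing the covers with the fingertips, then push that cover's end down until it stands fully open, and leave it open and still with the other three shut. Pick nothing up, and leave the loose things around it where they lie.

Things in the scene. Friction and masses are not known exactly. Their poses are not given: they have to be found in the camera images.
- deck: tram floor section, fixed: grey steel frame 65 mm tall, 400 mm along its y, with a row of four openings (each 104 x 74 mm, centred on x = 0, 94 mm apart in y, solid webs between). Origin on the bench under the row's centre; x points away from the robot (turned up to 0.35 rad), y left along the row, z up. A solid strip beyond the openings (x 52 to 112 mm) carries a bumper and an insert.
- top_a (a point): centre of the top face of hatch cover a, first from the left (+y of the deck frame) in the row, at y = 141 mm of the deck. Ribbed aluminium plate, 100 mm along its x, 70 mm along its y, 8 mm thick, its top flush with the deck at 65 mm. Axes turn with the cover; shut they are the deck's. All four covers look the same.
- cover_a (a joint): tilt of cover a on a pivot along y, 4 mm below its top centre. 0 level (shut); positive: far (+x) end down; negative: near end down; stops at +-1.05. Any one of the four covers is unpacked: it yields to 2 to 4 N pressed 30 to 40 mm from the pivot at either end, has no spring, stays as left, and has 50 mm free below the deck top. The packed ones give under 0.05 rad.
- top_b (a point): centre of the top face of hatch cover b, second from the left in the row, at y = 47 mm of the deck. Ribbed aluminium plate, 100 mm along its x, 70 mm along its y, 8 mm thick, its top flush with the deck at 65 mm. Axes turn with the cover; shut they are the deck's. All four covers look the same.
- cover_b (a joint): tilt of cover b on a pivot along y, 4 mm below its top centre. 0 level (shut); positive: far (+x) end down; negative: near end down; stops at +-1.05. Any one of the four covers is unpacked: it yields to 2 to 4 N pressed 30 to 40 mm from the pivot at either end, has no spring, stays as left, and has 50 mm free below the deck top. The packed ones give under 0.05 rad.
- top_c (a point): centre of the top face of hatch cover c, third from the left in the row, at y = -47 mm of the deck. Ribbed aluminium plate, 100 mm along its x, 70 mm along its y, 8 mm thick, its top flush with the deck at 65 mm. Axes turn with the cover; shut they are the deck's. All four covers look the same.
- cover_c (a joint): tilt of cover c on a pivot along y, 4 mm below its top centre. 0 level (shut); positive: far (+x) end down; negative: near end down; stops at +-1.05. Any one of the four covers is unpacked: it yields to 2 to 4 N pressed 30 to 40 mm from the pivot at either end, has no spring, stays as left, and has 50 mm free below the deck top. The packed ones give under 0.05 rad.
- top_d (a point): centre of the top face of hatch cover d, fourth, at the right (-y) in the row, at y = -141 mm of the deck. Ribbed aluminium plate, 100 mm along its x, 70 mm along its y, 8 mm thick, its top flush with the deck at 65 mm. Axes turn with the cover; shut they are the deck's. All four covers look the same.
- cover_d (a joint): tilt of cover d on a pivot along y, 4 mm below its top centre. 0 level (shut); positive: far (+x) end down; negative: near end down; stops at +-1.05. Any one of the four covers is unpacked: it yields to 2 to 4 N pressed 30 to 40 mm from the pivot at either end, has no spring, stays as left, and has 50 mm free below the deck top. The packed ones give under 0.05 rad.
- bumper: bystander: loose rubber bumper, stepped round, 34 mm across the foot, 24 mm tall, on the deck's far strip; origin under its centre
- insert: bystander: loose black carbon insert, 26 x 70 x 18 mm, on the deck's far strip; origin under its centre
- caliper: bystander: loose steel vernier caliper, 230 mm long, about 12 mm tall, on the bench beyond the deck; origin on the bench under the middle of its beam
- shoe_plate: bystander: loose brass shoe plate, 120 x 60 x 10 mm with two holes, on the bench left of the deck; origin under its centre
- spanner: bystander: loose steel spanner, 200 mm long, on the bench at the right; origin under its middle
- tin: bystander: loose tin, 66 mm across, 100 mm tall, on the bench at the left; origin under its centre
- bush: bystander: loose brass bush, 50 mm across, 30 mm tall, on the bench right of the deck; origin under its centre

How it is judged:
On the way:
1. the loose cover rocks under the fingers (contact force between the fingers and deck above 0.3 N and ((value of joint cover_a above 0.06 rad or value of joint cover_a below -0.06 rad) or (value of joint cover_b above 0.06 rad or value of joint cover_b below -0.06 rad) or (value of joint cover_c above 0.06 rad or value of joint cover_c below -0.06 rad) or (value of joint cover_d above 0.06 rad or value of joint cover_d below -0.06 rad))), for 0.04 s.
At the end, for the whole second after the job is handed in: one cover is tilted more than 0.85 rad (of 1.05) either way and at rest, the other three are within 0.1 rad of level, and every loose thing is within 25 mm of where it lay ((((value of joint cover_a above 0.85 rad or value of joint cover_a below -0.85 rad) and value of joint cover_b between -0.1 and 0.1 rad and value of joint cover_c between -0.1 and 0.1 rad and value of joint cover_d between -0.1 and 0.1 rad) or ((value of joint cover_b above 0.85 rad or value of joint cover_b below -0.85 rad) and value of joint cover_a between -0.1 and 0.1 rad and value of joint cover_c between -0.1 and 0.1 rad and value of joint cover_d between -0.1 and 0.1 rad) or ((value of joint cover_c above 0.85 rad or value of joint cover_c below -0.85 rad) and value of joint cover_a between -0.1 and 0.1 rad and value of joint cover_b between -0.1 and 0.1 rad and value of joint cover_d between -0.1 and 0.1 rad) or ((value of joint cover_d above 0.85 rad or value of joint cover_d below -0.85 rad) and value of joint cover_a between -0.1 and 0.1 rad and value of joint cover_b between -0.1 and 0.1 rad and value of joint cover_c between -0.1 and 0.1 rad)) and velocity of joint cover_a between -0.1 and 0.1 rad/s and velocity of joint cover_b between -0.1 and 0.1 rad/s and velocity of joint cover_c between -0.1 and 0.1 rad/s and velocity of joint cover_d between -0.1 and 0.1 rad/s and distance of each of bumper, insert, caliper, shoe_plate, spanner, tin, bush from where it was at the start of the episode below 0.025 m); the robot touches nothing.
It fails at once if a loose thing is picked up or shoved more than 25 mm (distance of any of bumper, insert, caliper, shoe_plate, spanner, tin, bush from where it was at the start of the episode above 0.025 m).
It also fails if it takes over 45 s, if anything falls off the work surface, if the arm or the gripper's body presses on something with over 40 N, if the wrist force passes 120 N, or if a joint passes its speed limit or range.

ROBOT

A 7-joint arm with a two-finger parallel gripper is mounted at the origin on the work surface. World frame = base frame: x ahead of the robot, y to its left, z up, the work surface at z = 0. Lengths are in m, angles in rad, forces in N, time in s.
With the tool pointing down it reaches from about 0.4 to 0.85 m from the base axis. Payload 4.4 kg.
Tool frame: the origin (TCP) lies on the mounting face of the last link; the fingertips stand 199 mm ahead of it and the grasp point (between the pads) lies 180 mm ahead of it; z points along the fingers, y is the direction in which the jaws open and shut (so a half turn about z gives the same grasp; the last joint's range is limited). The gripper opens to 94 mm and grips with 3 to 60 N. Pads are 16 mm wide; open, the fingers measure 119 mm over their backs; the gripper's body (75 mm by 177 mm) begins 78 mm behind the grasp point.
Start: joints at [1.179, 0.628, 0.038, 1.517, -0.027, 0.996, -0.02], TCP at [0.208, -0.616, 0.405] pointing down, gripper open.
Joint ranges: [-3.06, 3.06], [-0.37, 2.12], [-1.25, 1.32], [0.18, 2.47], [-1.1, 4.24], [0.23, 1.98], [-2.94, 2.94]. Speed limits (rad/s): [2.57, 2.57, 3.14, 3.14, 3.14, 3.14, 3.14].

INTERFACE

Orientations are given as a unit quaternion [w, x, y, z].
In Python, from cell import ctrl gives the robot as it stands. The module is installed in compiled form; this text tells all that it offers.
- The arm moves only by the tool servo_tool, never from a script. Its argument "commands" is one flat list of numbers, 7 for each row, row after row: the shift along the world's x, y, z in units of 50 mm (1.0 is 50 mm), then the turn, a rotation vector about the world's x, y, z in units of 5 degrees (1.0 is 5 degrees), then the opening, from 0 (shut) to 1 (fully open). A call has 1 to 10 rows; each row is the pose to reach, as a shift and turn from the pose commanded when the call began; what a row does not reach only later rows make up. A row lasts 1/10 s, in which the tool goes at most 50 mm and 8.59 degrees, less where a joint would pass 70% of its speed; a pose out of reach is approached as far as the arm can. A call with a gripper value outside its range is refused whole. The fingers move at their own pace and stop on an object; "force" is the grip in N (left out, the last holds). Time passes only in rows, so rows that repeat a pose let the fingers close. It gives the time, the measured TCP pose, the force and the opening at its end, in the units of the state.
- ctrl.state(): the state, without advancing time (a new reading comes with each control period).
- ctrl.grab_frame(name): name is "scene" or "side" or "wrist"; returns a dict with "image" (400x640x3 uint8, red, green, blue), "camera_matrix" (3x3 intrinsics, pixels), "k1" (the pictures are not rectified: a ray, as slopes to the right and down, at radius r is drawn at 1 + k1 r^2 times it, then the intrinsics apply), "cam_to_world" (4x4, takes a point from camera to world coordinates). Camera axes: x right, y down, z forward; pixel columns grow to the right and rows downward; lengths in m; the calibration is good to about 2 mm. A picture is of the moment at which its call begins. There is no depth.
- ctrl.close_job(): hands the job in, once; it reports no verdict.
The state is a dict: "time": time; "qpos": joint angles; "dq": joint speeds; "joint_efforts": joint torques, N m; "tcp_pos": TCP position; "ee_rot": TCP orientation; "ft_force": force on the tool from outside, world axes, zero at the start; "moment": the same for the moment, N m; "gripper_width": finger opening in m.
Only numpy, scipy, OpenCV 4.12 (cv2) and the standard library are available. Lean on these libraries where they do the work, as an engineer would, in place of code of your own. Each camera call takes 0.05 s, during which the arm holds its last target.

## Working session

There is one attempt and no reset: what is moved stays moved. The work goes in short steps, Python scripts to look and compute and a tool call to move; the robot and the scene stay as the last step left them, time stands still between calls to the robot, and variables do not carry over. Pictures are saved under pics/ and viewed, and the job is handed in when it is done.

Besides the shell and the picture viewer there is one more tool, called after ">>>" as name(argument=value, ...), one argument or row to a line, values as JSON. servo_tool: Moves the arm, as the interface text tells. Its arguments: {"type":"object","properties":{"commands":{"type":"array","items":{"type":"number"}},"force":{"type":"number"}},"required":["commands"]}

```bash
mkdir -p pics
cat > h.py <<'E'
import numpy as np, cv2
from cell import ctrl
def grab(n,tag):
    f=ctrl.grab_frame(n); cv2.imwrite(f'pics/{tag}.png',f['image'][:,:,::-1]); return f
def ray(f,u,v):
    K=np.array(f['camera_matrix']);T=np.array(f['cam_to_world']);k=f['k1']
    d=np.array([(u-K[0,2])/K[0,0],(v-K[1,2])/K[1,1]]);x=d.copy()
    for _ in range(30): x=d/(1+k*(x@x))
    return T[:3,3],T[:3,:3]@np.array([x[0],x[1],1])
def onz(f,u,v,z):
    o,d=ray(f,u,v);return o+d*(z-o[2])/d[2]
def proj(f,p):
    K=np.array(f['camera_matrix']);T=np.array(f['cam_to_world'])
    c=T[:3,:3].T@(np.array(p)-T[:3,3]);x=c[:2]/c[2];x=x*(1+f['k1']*(x@x))
    return K[0,0]*x[0]+K[0,2],K[1,1]*x[1]+K[1,2]
E
python3 - <<'E'
from h import *
import pickle
fs={}
for n in('scene','side','wrist'):
    fs[n]=grab(n,n+'0'); print(n,np.round(fs[n]['cam_to_world'],3).tolist())
pickle.dump({n:dict(f) for n,f in fs.items()},open('f0.pkl','wb'))
print(ctrl.state())
E
```

```text
scene [[0.344, 0.677, -0.651, 1.401], [0.939, -0.249, 0.238, -0.302], [-0.001, -0.693, -0.721, 1.044], [0.0, 0.0, 0.0, 1.0]]
side [[-0.889, -0.357, 0.288, 0.12], [-0.459, 0.71, -0.535, 0.791], [-0.013, -0.607, -0.794, 1.196], [0.0, 0.0, 0.0, 1.0]]
wrist [[0.32, -0.91, -0.265, 0.285], [-0.947, -0.308, -0.088, -0.589], [-0.002, 0.279, -0.96, 0.384], [0.0, 0.0, 0.0, 1.0]]
{'time': 0.15, 'qpos': array([ 1.17921757,  0.62912477,  0.03843068,  1.51808675, -0.02701482,
        0.99628528, -0.01998741]), 'dq': array([ 4.93857196e-04, -3.19625234e-03, -1.04351224e-03, -3.75107252e-03,
       -4.47612429e-05,  1.06977127e-03,  5.03270597e-04]), 'joint_efforts': array([ 7.93359345e-05, -5.50092101e+01,  1.14493199e+00, -1.86816430e+01,
       -5.20345650e-02,  2.09271221e-02,  9.68140239e-05]), 'tcp_pos': array([ 0.20800959, -0.61560664,  0.40398709]), 'ee_rot': array([-6.86005310e-04,  9.86760971e-01,  1.62179850e-01, -1.03382591e-04]), 'ft_force': array([-0.58285359, -1.3084643 , -0.72929621]), 'moment': array([0.02434403, 0.04664027, 0.00475596]), 'gripper_width': 0.09401451894267045}
```

View pics/scene0.png

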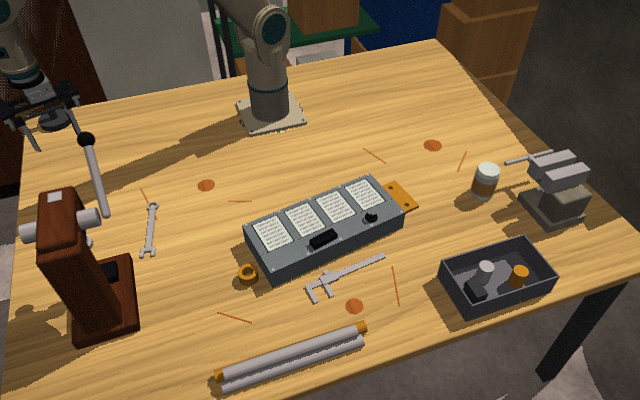

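View pics/side0.png

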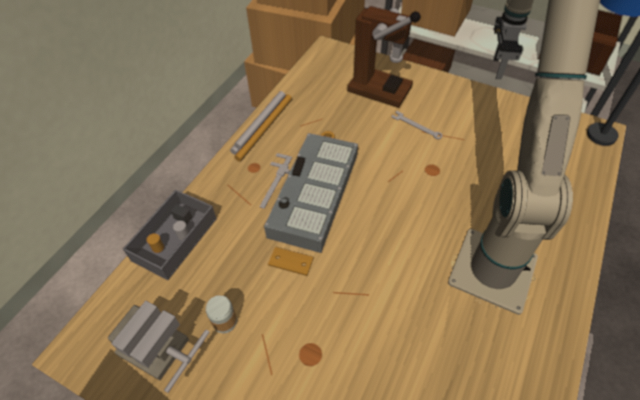

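The scene view shows the deck around (325,230), with four white covers from about (272,233) to (363,192). The bumper is at (371,217), the insert at (323,240), and the robot behind. The side view shows the same covers from about (335,152) to (306,220). Next I'll measure the cover centres in both views.

Run:
```python
from h import *
import pickle
fs=pickle.load(open('f0.pkl','rb'))
res={}
for n,box in(('scene',(235,170,415,290)),('side',(262,130,362,250))):
    f=fs[n]; im=f['image'].astype(int); x0,y0,x1,y1=box
    m=((im.min(2)>140)&(im.max(2)-im.min(2)<40)).astype(np.uint8)
    mm=np.zeros_like(m);mm[y0:y1,x0:x1]=m[y0:y1,x0:x1]
    mm=cv2.morphologyEx(mm,cv2.MORPH_CLOSE,np.ones((3,3)))
    nn,l,st,c=cv2.connectedComponentsWithStats(mm)
    out=[]
    for i in range(1,nn):
        if st[i,4]<150: continue
        pts=np.argwhere(l==i)[:,::-1]
        w=np.array([onz(f,u,v,.065)[:2] for u,v in pts]).astype(np.float32)
        r=cv2.minAreaRect(w*1000)
        print(n,c[i].round(1),st[i,4],'ctr',w.mean(0).round(4),'rect',np.round(r[0],1),np.round(r[1],1),round(r[2],1)); out.append(r[0])
    out=np.array(out); out=out[out[:,1].argsort()[::-1]]
    if len(out)==4:
        d=out[0]-out[3]; a=np.arctan2(-d[0],d[1]); print(n,'mid',out.mean(0),'pitch',np.linalg.norm(d)/3,'yaw',a)
    im2=cv2.resize(f['image'][y0-20:y1+20,x0-20:x1+20,::-1],None,fx=3,fy=3,interpolation=2); cv2.imwrite(f'pics/{n}crop.png',im2)
```

```text
scene [364.2 194.1] 645 ctr [0.5378 0.125 ] rect [536.  125.1] [101.2  69.3] 9.3
scene [335.1 206.4] 695 ctr [0.5535 0.0325] rect [551.9  32.6] [101.3  69.4] 9.5
scene [304.5 219.4] 746 ctr [ 0.5694 -0.06  ] rect [567.7 -59.9] [101.   69.2] 9.6
scene [272.4 232.9] 806 ctr [ 0.5849 -0.1524] rect [ 583.2 -152.4] [101.1  69.3] 9.7
scene [340.9 272.6] 539 ctr [ 0.7615 -0.0307] rect [754.2 -19.2] [ 53.3 213.2] 15.0
side [334.4 152.1] 437 ctr [ 0.5802 -0.1513] rect [ 581.2 -152. ] [96.3 67.2] 9.1
side [325.7 173. ] 488 ctr [ 0.5649 -0.0586] rect [565.1 -59.4] [96.  66.9] 8.8
side [316.4 195.6] 548 ctr [0.5492 0.0341] rect [549.8  33.7] [96. 67.] 9.1
side [306.5 219.8] 619 ctr [0.5335 0.1264] rect [534.  126.1] [96.1 67.2] 9.8
side mid [557.5057373  -12.89808559] pitch 94.0256723392688 yaw 0.1682677029699676
```

View pics/scenecrop.png

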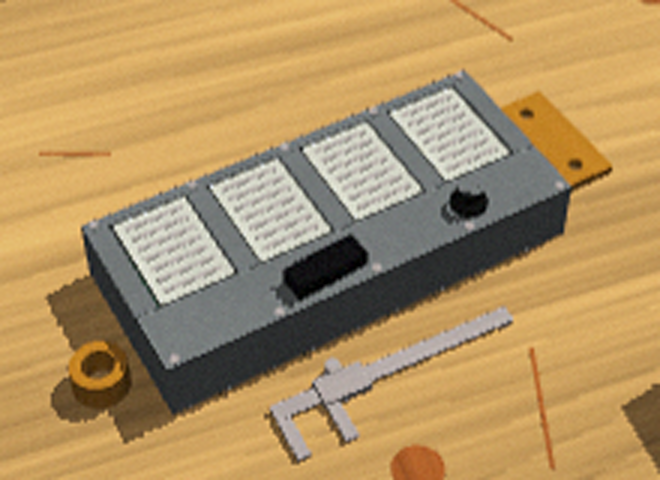

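Run:
```python
from h import *
import pickle
fs=pickle.load(open('f0.pkl','rb'))
f=fs['scene']
for u,v,z in((136,320,0),(105,255,0),(92,140,.25),(75,205,.25),(152,205,0),(148,255,0)): print(u,v,onz(f,u,v,z).round(3))
x=np.array([np.cos(.168),np.sin(.168)])
for n,c in dict(a=(535,125.6),b=(551,33.1),c=(566.4,-59.7),d=(582.2,-152.2)).items():
    print(n,(np.array(c)-38*x).round(1))
```

```text
136 320 [ 0.678 -0.517  0.   ]
105 255 [ 0.452 -0.575  0.   ]
92 140 [ 0.292 -0.521  0.25 ]
75 205 [ 0.513 -0.564  0.25 ]
152 205 [ 0.31 -0.44  0.  ]
148 255 [ 0.491 -0.47   0.   ]
a [497.5 119.2]
b [513.5  26.7]
c [528.9 -66.1]
d [ 544.7 -158.6]
```

Run:
```python
from h import *
import pickle
fs=pickle.load(open('f0.pkl','rb'))
def tri(p,q):
    o1,d1=ray(fs['scene'],*p);o2,d2=ray(fs['side'],*q)
    A=np.stack([d1,-d2],1);t=np.linalg.lstsq(A,o2-o1,rcond=None)[0]
    a,b=o1+t[0]*d1,o2+t[1]*d2;return ((a+b)/2).round(3),np.linalg.norm(a-b).round(3)
print('ball',tri((87,139),(415,17)));print('rod end',tri((105,213),(377,36)))
```

```text
ball (array([ 0.478, -0.493,  0.389]), np.float64(0.002))
rod end (array([ 0.597, -0.496,  0.286]), np.float64(0.003))
```

>>> servo_tool(
  commands=[0.24, 0.89, 0, 0, 0, -0.3, 0, 0.48, 1.78, 0, 0, 0, -0.6, 0, 0.72, 2.67, 0, 0, 0, -0.9, 0, 0.96, 3.56, 0, 0, 0, -1.2, 0, 1.2, 4.45, 0, 0, 0, -1.5, 0, 1.44, 5.3, 0, 0, 0, -1.81, 0, 2.1, 5.8, 0, 0, 0, -1.81, 0, 2.8, 6.3, 0, 0, 0, -1.81, 0, 3.5, 6.8, 0, 0, 0, -1.81, 0, 3.5, 6.8, 0, 0, 0, -1.81, 0],
  force=20,
)

```text
time: 1.15
tcp_pos: [0.3877, -0.2717, 0.4047]
ee_rot: [-0.001, 0.996, 0.089, 0.002]
ft_force: [0.4, -0.7, -0.4]
gripper_width: 0.017
```

>>> servo_tool(
  commands=[0.8, 0.6, -0.3, 0, 0, 0, 0, 1.6, 1.2, -0.7, 0, 0, 0, 0, 2.4, 1.8, -1.2, 0, 0, 0, 0, 3.24, 2.35, -1.6, 0, 0, 0, 0, 3.24, 2.35, -2.0, 0, 0, 0, 0, 3.24, 2.35, -2.4, 0, 0, 0, 0, 3.24, 2.35, -2.4, 0, 0, 0, 0, 3.24, 2.35, -2.4, 0, 0, 0, 0],
)

```text
time: 1.95
tcp_pos: [0.5446, -0.1591, 0.2847]
ee_rot: [0.0, 0.997, 0.083, -0.001]
ft_force: [-0.3, -0.8, -0.2]
gripper_width: 0.0008
```

Run:
```python
from h import *
s=ctrl.state();print(s['tcp_pos'],s['ft_force'],s['gripper_width'])
grab('scene','s1')
im=cv2.imread('pics/s1.png')[130:300,180:440];cv2.imwrite('pics/s1c.png',cv2.resize(im,None,fx=3,fy=3))
```

```text
[ 0.54456725 -0.15908621  0.2846893 ] [-0.27533292 -0.82741102 -0.22909432] 0.0007818961299001791
```

View pics/s1c.png

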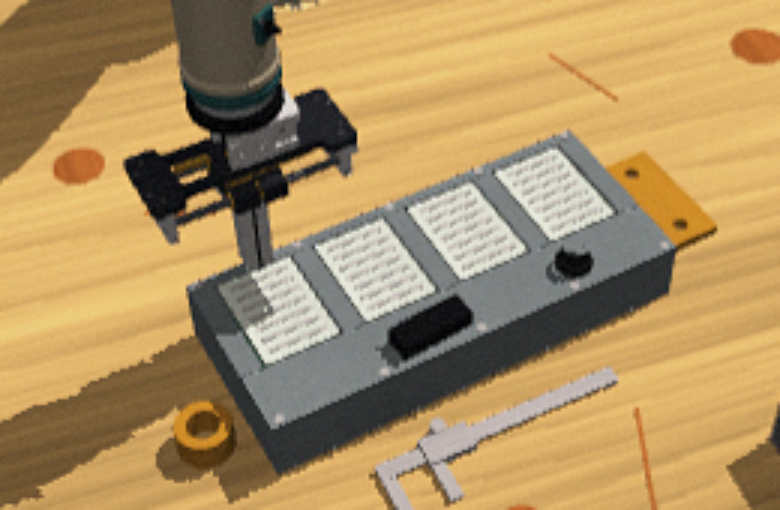

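The closed fingertips (crop 258,265) sit about 20 mm above the near end of cover d, aligned with the deck. I'll press gently.

>>> servo_tool(
  commands=[0, 0, -0.2, 0, 0, 0, 0, 0, 0, -0.35, 0, 0, 0, 0, 0, 0, -0.4, 0, 0, 0, 0, 0, 0, -0.44, 0, 0, 0, 0, 0, 0, -0.48, 0, 0, 0, 0, 0, 0, -0.48, 0, 0, 0, 0],
)

```text
time: 2.6
tcp_pos: [0.5446, -0.1585, 0.2639]
ee_rot: [-0.0, 0.997, 0.084, -0.0]
ft_force: [-7.5, 1.4, 27.2]
gripper_width: 0.0005
```

Cover d holds firm: 27 N, with the tips stopped at 65 mm. Next is c.

>>> servo_tool(
  commands=[0, 0, 0.4, 0, 0, 0, 0, -0.16, 0.92, 0.4, 0, 0, 0, 0, -0.31, 1.85, 0.4, 0, 0, 0, 0, -0.31, 1.85, 0.2, 0, 0, 0, 0, -0.31, 1.85, 0.1, 0, 0, 0, 0, -0.31, 1.85, 0.07, 0, 0, 0, 0, -0.31, 1.85, 0.03, 0, 0, 0, 0, -0.31, 1.85, 0, 0, 0, 0, 0, -0.31, 1.85, 0, 0, 0, 0, 0],
)

```text
time: 3.5
tcp_pos: [0.5295, -0.0668, 0.2606]
ee_rot: [0.0, 0.997, 0.083, -0.0]
ft_force: [-1.5, 0.6, 0.6]
gripper_width: 0.0004
```

Cover c gave way: the tips went 3.4 mm below the deck top with almost no force. I'll push it open while shifting toward the pivot.

>>> servo_tool(
  commands=[0.0, 0.0, -0.1, 0, 0, 0, 0, 0.03, 0.005, -0.2, 0, 0, 0, 0, 0.07, 0.01, -0.28, 0, 0, 0, 0, 0.11, 0.02, -0.36, 0, 0, 0, 0, 0.15, 0.025, -0.42, 0, 0, 0, 0, 0.18, 0.03, -0.48, 0, 0, 0, 0, 0.2, 0.035, -0.53, 0, 0, 0, 0, 0.2, 0.035, -0.56, 0, 0, 0, 0, 0.2, 0.035, -0.56, 0, 0, 0, 0],
)

```text
time: 4.4
tcp_pos: [0.5388, -0.0639, 0.2327]
ee_rot: [-0.0, 0.996, 0.084, -0.001]
ft_force: [-4.1, -1.5, 8.7]
gripper_width: 0.0005
```

Run:
```python
from h import *
s=ctrl.state();print(s['tcp_pos'],s['ft_force'])
for n in('scene','side'): grab(n,n+'2')
a=cv2.resize(cv2.imread('pics/scene2.png')[130:300,220:420],(700,595));cv2.imwrite('pics/s2c.png',a)
```

```text
[ 0.53877163 -0.06393549  0.23272744] [-4.05314224 -1.45231183  8.66384637]
```

View pics/s2c.png

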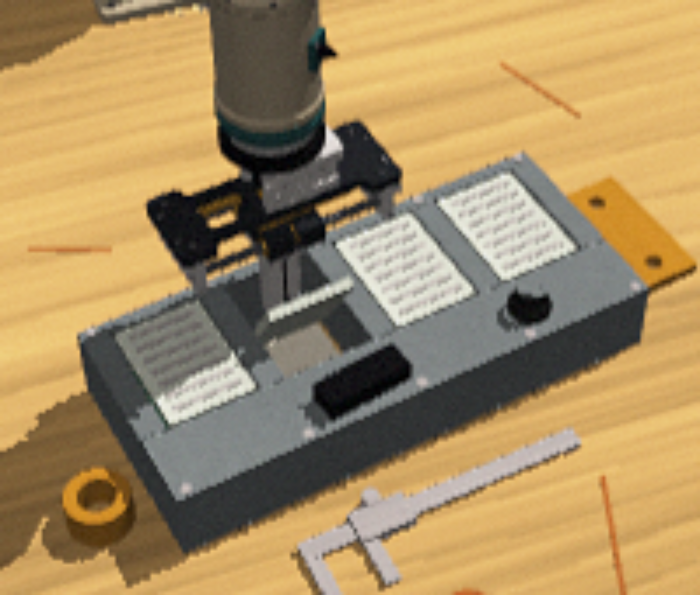

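Cover c stands steep, seen edge-on at crop (310,300). The upward force rose to 9 N, so it is probably at its stop. I'll back off from the plate and lift clear.

>>> servo_tool(
  commands=[-0.06, -0.01, 0, 0, 0, 0, 0, -0.12, -0.02, 0.1, 0, 0, 0, 0, -0.12, -0.02, 0.4, 0, 0, 0, 0, -0.12, -0.02, 1.0, 0, 0, 0, 0, -0.2, -0.02, 1.8, 0, 0, 0, 0, -0.8, -0.1, 2.6, 0, 0, 0, 0, -1.6, -0.4, 3.2, 0, 0, 0, 0, -2.2, -0.8, 3.4, 0, 0, 0, 0, -2.2, -0.8, 3.4, 0, 0, 0, 0, -2.2, -0.8, 3.4, 0, 0, 0, 0],
)

```text
time: 5.5
tcp_pos: [0.4295, -0.1041, 0.4034]
ee_rot: [0.0, 0.997, 0.083, 0.001]
ft_force: [-0.5, 0.5, -0.6]
gripper_width: 0.0009
```

Run:
```python
from h import *
import pickle
f0=pickle.load(open('f0.pkl','rb'))
s=ctrl.state();print(s['tcp_pos'],s['ft_force'],s['dq'].round(3))
fs={n:grab(n,n+'3') for n in('scene','side')}
a=cv2.resize(cv2.imread('pics/scene3.png')[150:310,220:420],(750,600),interpolation=cv2.INTER_CUBIC);cv2.imwrite('pics/s3c.png',a)
a=cv2.resize(cv2.imread('pics/side3.png')[120:260,230:380],(642,600),interpolation=cv2.INTER_CUBIC);cv2.imwrite('pics/d3c.png',a)
# expected top edge (far end, raised) of cover c for tilt th
X=np.array([np.cos(.168),np.sin(.168),0]);Y=np.array([-X[1],X[0],0]);C=np.array([.5664,-.0597,.061])
for th in(.85,.95,1.05):
  for n,(u0,v0,k) in dict(scene=(220,150,3.75),side=(230,120,4.28)).items():
    r=[]
    for s in(-35,35):
        p=C+(X*np.cos(th)+np.array([0,0,np.sin(th)]))*.05+(np.array([0,0,np.cos(th)])-X*np.sin(th))*.004+Y*s/1000
        u,v=proj(fs[n],p);r.append((round((u-u0)*k),round((v-v0)*k)))
    print(th,n,r)
```

```text
[ 0.42947146 -0.10413614  0.40336049] [-0.49237573  0.45160479 -0.58575633] [-0.018  0.038 -0.018 -0.027 -0.001 -0.002 -0.002]
0.85 scene [(289, 269), (380, 231)]
0.85 side [(383, 150), (353, 219)]
0.95 scene [(286, 263), (377, 225)]
0.95 side [(389, 148), (359, 217)]
1.05 scene [(283, 256), (373, 218)]
1.05 side [(394, 147), (365, 217)]
```

View pics/s3c.png

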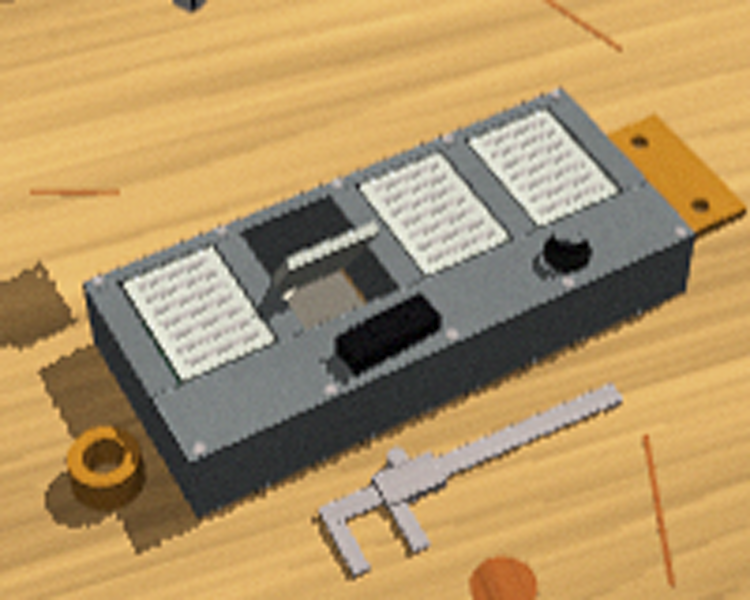

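View pics/d3c.png

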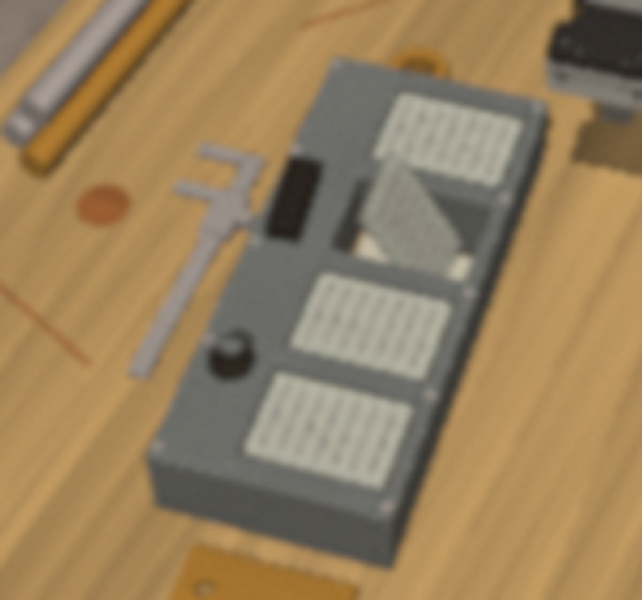

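The two views agree. The raised edge is at about (289,260)–(375,222) in the scene crop and (393,150)–(362,221) in the side crop, which fits 0.95–1.05 rad. From its final position, the fingertip gives about 1.05 rad. The other three covers look level, and the loose things are where they were. I'll hold still briefly, then hand in.

>>> servo_tool(
  commands=[0, 0, 0, 0, 0, 0, 0, 0, 0, 0, 0, 0, 0, 0, 0, 0, 0, 0, 0, 0, 0],
)

```text
time: 5.9
tcp_pos: [0.4299, -0.1037, 0.4022]
ee_rot: [-0.0, 0.996, 0.084, -0.0]
ft_force: [-0.3, 0.7, 0.0]
gripper_width: 0.0005
```

```bash
python3 -c "
from h import *
print(ctrl.state()['ft_force'],ctrl.close_job())"
```

```text
the job is handed in; nothing more can be done
[-0.32215199  0.73744647  0.03598421] None
```

The loose cover is c, third from the left. It now stands open near end down, and I handed the job in at about 5.9 s of the 45 s allowed.

- **Finding it:** I pressed d first; it held firm at 27 N with the fingertips stopped at the 65 mm deck top. Cover c then gave way with almost no force, the tips going 3.4 mm below the deck top. I did not press a or b, since only one cover is loose.
- **Opening it:** I pushed c's near end down until the force rose to about 9 N, then backed off and lifted clear.
- **Last checks:** The final fingertip position puts c at about 1.05 rad. In the scene and side pictures its raised edge fits 0.95 to 1.05 rad, above the 0.85 rad needed.
- **Everything else:** By eye in the pictures, the other three covers look level. The bumper, insert, caliper, shoe plate and bush lie where they did; the spanner and tin were outside the close-ups I viewed, and the arm did not go near them. The arm was clear with no contact force at hand-in.

No check failed or disagreed.

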